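# Turn the notions cup mouth-up on its riser

## Robot

A 6-joint arm with a two-finger parallel gripper is mounted at the origin on a cart in front of the work surface, level with it; the furniture and walls round the work are solid. World frame = base frame: x ahead of the robot, y to its left, z up, the work surface at z = 0. Lengths are in m, angles in rad, forces in N, time in s.
With the tool pointing down it reaches from about 0.275 to 0.75 m from the base axis. Payload 10.2 kg.
Tool frame: the origin (TCP) lies midway between the tips of the shut fingers; the grasp point (between the pads) lies 19 mm behind it (env.hold_point_z is the distance from the TCP to the grasp point, in m); z points along the fingers, y is the line along which they close (so a half turn about z gives the same grasp; the last joint's range is limited). The gripper opens to 85 mm and grips with 20 to 120 N. Pads are 22 mm wide; open, the fingers measure 114 mm over their backs; the gripper's body (76 mm by 85 mm) begins 54 mm behind the grasp point. The pads swing forward as they close: fully open they stand 13 mm farther back than shut.
Start: joints at [1.018, 0.313, 1.498, -0, 1.331, -0.223], TCP at [0.17, 0.497, 0.231] pointing down, gripper open.
Joint ranges: [-2.94, 2.94], [-0.97, 2.17], [0.19, 2.56], [-1.23, 4.37], [0.02, 3.11], [-2.88, 2.88]. Speed limits (rad/s): [2.39, 2.39, 3.01, 3.14, 3.14, 3.14].

## Interface

Orientations are given as a unit quaternion [x, y, z, w].
In Python, from bench import env, kinematics, monitor, eyes, job gives the robot as it stands. The module is installed in compiled form; this text tells all that it offers. Calls block until the motion is done:
- env.reach(position, orientation): joint-space move of the TCP to a pose.
- env.movel(position, velocity=0.15, frame=None, guard=None): straight line of the TCP; frame=None keeps the orientation; velocity is the mean speed in m/s. With guard (N) it stops when the force on the tool has changed by that much, and returns True; else False.
- env.set_joints(angles): joint-space move.
- env.release() and env.close_gripper(effort=None): open the fingers fully, or close them until they stop; effort is the grip in N (None keeps the last).
- env.hold(seconds).
- kinematics.ik(position, orientation): joint angles nearest the present ones, or None.
- monitor.sense(): the state.
- eyes.grab_frame(name): name is "scene" or "side" or "wrist"; returns a dict with "frame" (384x512x3 uint8, red, green, blue), "mtx" (3x3 intrinsics, pixels), "view" (4x4, takes a point from world to camera coordinates). Camera axes: x right, y down, z forward; pixel columns grow to the right and rows downward; lengths in m; the calibration is good to about 2 mm. The wrist camera is an equidistant fisheye: a pixel r from the principal point sees the ray r / f radians off the axis. A picture is of the moment at which its call begins. There is no depth.
A pose or a line that the arm cannot do raises env.MotionError and nothing moves.
- job.hand_in(): hands the job in; it is judged then, once.
The state is a dict: "clock": time; "joints": joint angles; "qvel": joint speeds; "joint_efforts": joint torques, N m; "position": TCP position; "ee_rot": TCP orientation; "contact_force": force on the tool from outside, world axes, zero at the start; "ft_torque": the same for the moment, N m; "finger_gap": opening from 0.0 (shut) to 1.0 (fully open); "gripper_force": force on a finger pad.
Only numpy, scipy, OpenCV 4.12 (cv2) and the standard library are available. Lean on these libraries where they do the work, as an engineer would, in place of code of your own. Each camera call takes 0.05 s, during which the arm holds its last target. There are 200 camera calls.

## Task

Two white cups were left mouth-down on the wooden riser on the ironing top. Pick up the taller one and turn it over so that it stands mouth-up on the riser, ready to hold marking pens: set it down without dropping it, let go of it, and leave the shorter cup standing as it is.

Things in the scene. Friction and masses are not known exactly. Their poses are not given: they have to be found in the camera images.
- tall_cup_mid (a point): The taller cup: a straight round white stoneware cup, outer diameter 58 mm, 96 mm tall, wall 4 mm, base 6 mm thick, smooth, no handle, about 160 g. It starts standing mouth-down on the riser. This point is on the cup's axis half-way up (48 mm from either end); its z axis runs from the open mouth to the closed base, so z points up while the cup is mouth-down and down when it is mouth-up. The two cups swap places between starts and stand about 240 mm apart.
- short_cup_mid (a point): The shorter cup, to be left alone: a straight round white stoneware cup, outer diameter 58 mm, 60 mm tall, wall 4 mm, base 6 mm thick, smooth, no handle, about 120 g. It starts standing mouth-down on the riser. This point is on the cup's axis half-way up (30 mm from either end); its z axis runs from the open mouth to the closed base, so z points up while the cup is mouth-down and down when it is mouth-up.
- riser: Fixed wooden riser: a level board 110 mm (its x) by 360 mm (its y), 16 mm thick, on two end panels; the board's top is 120 mm above the ironing top. Origin: centre of its underside, on the ironing top; z up, its front long edge faces the robot (-x). The cups stand on the board 10 mm nearer its front edge than its middle line, near its two ends; a flat wax disc 34 mm wide and 12 mm high lies between them. No object taller than 50 mm stands between the riser and the robot.

How it is judged:
On the way:
1. the taller cup is lifted clear of the riser (z of tall_cup_mid in the frame of riser above 0.174 m and contact force between tall_cup and riser below 0.01 N), for 0.1 s.
At the end, for the whole second after the job is handed in: The taller cup stands mouth-up (within 10 degrees) on the riser's board, anywhere on it, released and at rest; the shorter cup still stands mouth-down (within 10 degrees) within 30 mm of where it was (angle between tall_cup_mid's own z axis and vertical above 2.96659 rad and z of tall_cup_mid in the frame of riser between 0.158 and 0.178 m and x of tall_cup_mid in the frame of riser between -0.055 and 0.055 m and y of tall_cup_mid in the frame of riser between -0.18 and 0.18 m and contact force between tall_cup and riser above 0.2 N and contact force between tall_cup and the fingers below 0.01 N and linear speed of tall_cup below 0.02 m/s and angle between short_cup_mid's own z axis and vertical below 0.175 rad and distance of short_cup_mid from where it was at the start of the episode below 0.03 m); the robot touches nothing.
It fails at once if the taller cup is dropped (falls free at over 0.7 m/s, about 25 mm) (contact force between tall_cup and anything else below 0.01 N and linear speed of tall_cup above 0.7 m/s).
It fails at once if the taller cup falls off the riser (height (world z) of tall_cup_mid below 0.11 m).
It fails at once if the shorter cup is knocked over or pushed more than 50 mm (angle between short_cup_mid's own z axis and vertical above 0.6 rad or distance of short_cup_mid from where it was at the start of the episode above 0.05 m).
It also fails if it takes over 35 s, if anything falls off the work surface, if the arm or the gripper's body presses on something with over 40 N, if the wrist force passes 120 N, or if a joint passes its speed limit or range.

## Working session

There is one attempt and no reset: what is moved stays moved. The work goes in short steps, each a Python script; the robot and the scene stay as the last script left them, time stands still between calls to the robot, and variables do not carry over. Pictures are saved under pics/ and viewed, at most 10 in all, crops included, and the job is handed in when it is done.

```bash
mkdir -p pics; python3 - <<'E'
from bench import env,eyes,monitor
import cv2,numpy as np
ims=[]
for n in("scene","side"):
    f=eyes.grab_frame(n); np.savez(n+".npz",**f); cv2.imwrite(f"pics/{n}0.png",f["frame"][:,:,::-1])
    print(n,f["mtx"].round(1).tolist(),np.linalg.inv(f["view"]).round(3).tolist())
print(monitor.sense(),env.hold_point_z)
E
```

```text
scene [[458.9, 0.0, 258.4], [0.0, 458.9, 192.7], [0.0, 0.0, 1.0]] [[-0.36, -0.757, 0.545, 0.142], [-0.933, 0.298, -0.202, 0.274], [-0.009, -0.581, -0.814, 0.785], [0.0, 0.0, 0.0, 1.0]]
side [[379.3, 0.0, 258.5], [0.0, 379.3, 187.7], [0.0, 0.0, 1.0]] [[0.315, -0.863, 0.394, 0.259], [-0.949, -0.282, 0.141, -0.008], [-0.01, -0.419, -0.908, 0.898], [0.0, 0.0, 0.0, 1.0]]
{'clock': 0.1, 'joints': array([ 1.01757936e+00,  3.13409965e-01,  1.49834038e+00,  8.80296368e-06,
        1.33101950e+00, -2.23421672e-01]), 'qvel': array([ 0.00127283, -0.00036458, -0.00279136, -0.00082875, -0.00255269,
        0.00013365]), 'joint_efforts': array([ 3.21070220e-03, -4.12902761e+01, -2.60139978e+01, -9.61944193e-05,
        3.05697613e-03, -3.03179229e-05]), 'position': array([0.16991935, 0.49650304, 0.23079197]), 'ee_rot': array([ 1.64152374e-01,  9.86434819e-01, -5.43152998e-04, -2.26818167e-04]), 'contact_force': array([0.81851669, 0.04629481, 0.19969731]), 'ft_torque': array([ 0.06513762,  0.00034845, -0.03501395]), 'gripper_force': 0.0, 'finger_gap': 1.0010185196151742} 0.0187
```

View pics/scene0.png

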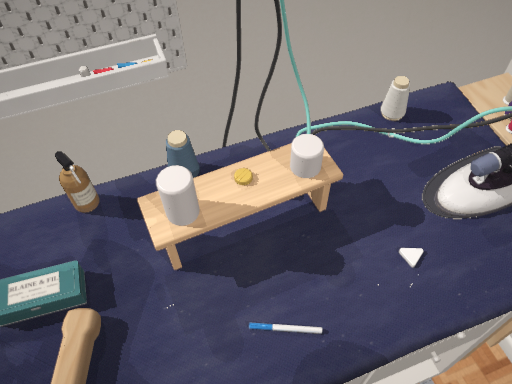

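View pics/side0.png

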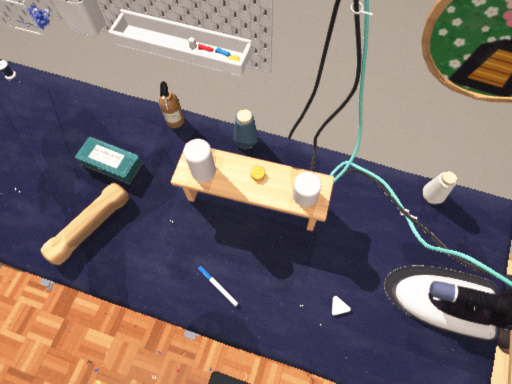

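```bash
cat > fit.py <<'E'
import numpy as np,cv2
from scipy.optimize import minimize
def load(n): return dict(np.load(n+".npz"))
def proj(f,P):
    c=(f["view"]@np.c_[P,np.ones(len(P))].T)[:3]; p=f["mtx"]@c; return (p[:2]/p[2]).T
def ray(f,uv,z):
    T=np.linalg.inv(f["view"]); d=T[:3,:3]@np.linalg.solve(f["mtx"],[*uv,1]); o=T[:3,3]
    return o+d*(z-o[2])/d[2]
def cyl(x,y,z0,z1,r=.029):
    a=np.linspace(0,2*np.pi,48); return np.vstack([np.c_[x+r*np.cos(a),y+r*np.sin(a),0*a+z] for z in(z0,z1)])
def white(f,uv):
    h=cv2.cvtColor(f["frame"],cv2.COLOR_RGB2HSV); m=((h[...,1]<50)&(h[...,2]>110)).astype(np.uint8)
    k=cv2.connectedComponents(m)[1]; return (k==k[int(uv[1]),int(uv[0])]).astype(np.uint8)
def sil(f,P):
    m=np.zeros((384,512),np.uint8); cv2.fillConvexPoly(m,np.round(cv2.convexHull(proj(f,P).astype(np.float32))*16).astype(np.int32),1,shift=4); return m
def fit(views,h,z0=.12):
    M=[(f,white(f,uv)) for f,uv in views]
    def cost(p):
        c=0
        for f,m in M:
            s=sil(f,cyl(p[0],p[1],z0,z0+h)); c+=1-(s&m).sum()/(s|m).sum()
        return c
    x0=ray(*views[0],z0+h/2)[:2]
    r=minimize(cost,x0,method="Nelder-Mead",options=dict(initial_simplex=[x0,x0+[.01,0],x0+[0,.01]])); return r.x,r.fun,[m.sum() for _,m in M]
E
python3 - <<'E'
from fit import *
s,d=load("scene"),load("side")
t=fit([(s,(180,198)),(d,(202,165))],.096); k=fit([(s,(307,158)),(d,(306,192))],.06)
print(t,k,np.linalg.norm(t[0]-k[0]))
for uv in [(152,237),(141,197),(342,178)]: print(ray(s,uv,.12))
for uv in [(173,182),(184,150),(331,178),(325,220)]: print(ray(d,uv,.12))
from bench import env,kinematics
from scipy.spatial.transform import Rotation as R
v=k[0]-t[0]; n=np.array([-v[1],v[0]])/np.linalg.norm(v); n*=np.sign(n[0])
print("normal yaw",np.arctan2(n[1],n[0]))
for yaw in np.arctan2(n[1],n[0])+np.array([-.3,0,.3]):
  for flip in(0,1):
    z=np.array([np.cos(yaw),np.sin(yaw),0]); y=np.array([-z[1],z[0],0])*(1-2*flip); q=R.from_matrix(np.c_[np.cross(y,z),y,z]).as_quat()
    for back,h in((0,.168),(.1,.168),(0,.26)):
        print(round(yaw,2),flip,back,h,(lambda j:None if j is None else np.round(j,2))(kinematics.ik(np.r_[t[0],h]+z*(.0187-back),q)))
E
```

```text
(array([0.59784736, 0.24629819]), np.float64(0.20799467132579819), [np.uint64(1962), np.uint64(986)]) (array([0.61294905, 0.00781746]), np.float64(0.2360325720913231), [np.uint64(1254), np.uint64(765)]) 0.23895840630515666
[0.56725619 0.30710002 0.12      ]
[0.65450942 0.30624635 0.12      ]
[ 0.56211853 -0.04418768  0.12      ]
[0.54944298 0.30191803 0.12      ]
[0.63492297 0.31114912 0.12      ]
[ 0.67085972 -0.03715189  0.12      ]
[ 0.56804795 -0.04909692  0.12      ]
normal yaw 0.06324015292148974
-0.24 0 0 0.168 [0.44 0.73 1.88 3.89 1.16 1.21]
-0.24 0 0.1 0.168 [0.6  0.67 2.03 4.03 1.28 1.24]
-0.24 0 0 0.26 [0.44 0.53 1.87 3.97 1.02 1.05]
-0.24 1 0 0.168 [ 0.44  0.73  1.88  3.89  1.16 -1.93]
-0.24 1 0.1 0.168 [ 0.6   0.67  2.03  4.03  1.28 -1.9 ]
-0.24 1 0 0.26 [ 0.44  0.53  1.87  3.97  1.02 -2.09]
0.06 0 0 0.168 [0.29 0.68 2.01 3.4  1.13 1.46]
0.06 0 0.1 0.168 [0.37 0.61 2.25 3.46 1.3  1.48]
0.06 0 0 0.26 [0.29 0.46 2.01 3.44 0.92 1.39]
0.06 1 0 0.168 [ 0.29  0.68  2.01  3.4   1.13 -1.68]
0.06 1 0.1 0.168 [ 0.37  0.61  2.25  3.46  1.3  -1.66]
0.06 1 0 0.26 [ 0.29  0.46  2.01  3.44  0.92 -1.75]
0.36 0 0 0.168 [0.12 0.66 2.07 2.88 1.17 1.68]
0.36 0 0.1 0.168 [0.04 0.59 2.34 2.81 1.38 1.64]
0.36 0 0 0.26 [0.12 0.43 2.06 2.84 0.94 1.75]
0.36 1 0 0.168 [ 0.12  0.66  2.07  2.88  1.17 -1.47]
0.36 1 0.1 0.168 [ 0.04  0.59  2.34  2.81  1.38 -1.5 ]
0.36 1 0 0.26 [ 0.12  0.43  2.06  2.84  0.94 -1.39]
```

```bash
cat > pose.py <<'E'
import numpy as np
from scipy.spatial.transform import Rotation as R
C=np.array([.598,.2463]); YAW=.063
Z=np.array([np.cos(YAW),np.sin(YAW),0]); Y=np.array([-Z[1],Z[0],0]); Q=R.from_matrix(np.c_[np.cross(Y,Z),Y,Z]).as_quat()
def tcp(back,h): return np.r_[C,h]+Z*(.0187+.005-back)
E
python3 - <<'E'
from bench import env,eyes,monitor,kinematics
from pose import *
import cv2
pre=kinematics.ik(tcp(.11,.168),Q); print(np.round(pre,2))
def go(q):
    env.set_joints(q); s=monitor.sense(); print(round(s["clock"],2),s["position"].round(3),s["contact_force"].round(1))
go([.9,-.4,2.3,0,.15,-.22])
go([.9,-.4,2.3,pre[3],.15,pre[5]])
go([pre[0],-.4,2.3,pre[3],pre[4],pre[5]])
go(pre)
for n in("scene","side"):
    f=eyes.grab_frame(n); np.savez(n+"1.npz",**f); cv2.imwrite(f"pics/{n}1.png",f["frame"][:,:,::-1])
E
python3 -c "
import cv2,numpy as np
a,b=[cv2.imread(f'pics/{n}1.png') for n in('scene','side')]
cv2.imwrite('pics/both1.png',np.hstack([cv2.resize(x,(400,300)) for x in(a,b)]))"
```

```text
[0.37 0.61 2.26 3.46 1.31 1.49]
1.19 [0.17  0.401 0.323] [ 0.5  0.6 -0.1]
4.09 [0.194 0.412 0.393] [ 0.7 -0.  -0.2]
5.4 [0.294 0.156 0.64 ] [ 0.2 -0.4  0.1]
7.25 [0.512 0.241 0.169] [-0.2 -0.6  0.5]
```

View pics/both1.png

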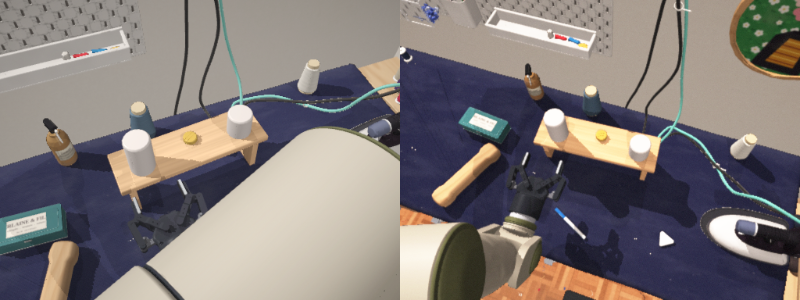

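The open fingers straddle the tall cup's line: the side half shows the tips at about (525,157) and (560,165) and the cup at (555,127). Nothing has moved. I'll advance, grip and lift.

```bash
python3 - <<'E'
from bench import env,eyes,monitor
from pose import *
import cv2
def st(t):
    s=monitor.sense(); print(t,round(s["clock"],2),s["position"].round(4),s["contact_force"].round(1),round(s["finger_gap"],3),round(s["gripper_force"],1))
print(env.movel(tcp(0,.168),.08,guard=5)); st("in")
env.close_gripper(60); st("grip")
env.movel(tcp(0,.268),.08); st("lift")
f=[eyes.grab_frame(n) for n in("scene","side")]
cv2.imwrite('pics/both2.png',np.hstack([cv2.resize(x["frame"][:,:,::-1],(400,300)) for x in f]))
E
```

```text
False
in 8.88 [0.6214 0.2479 0.1679] [0.4 0.1 0.1] 0.998 0.0
grip 9.25 [0.6216 0.2479 0.168 ] [-0.5 -0.6  0.1] 0.657 63.0
lift 10.65 [0.6216 0.2477 0.2673] [ 0.6 -0.9 -3. ] 0.661 63.1
```

View pics/both2.png

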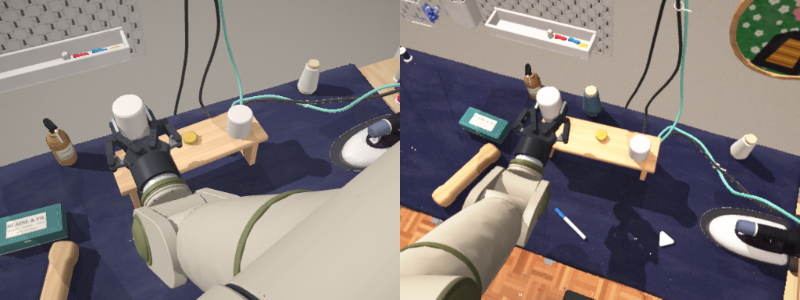

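The cup is held upright between the fingers, at (130,115) in the scene half, and the shorter cup is untouched. Next is the flip.

```bash
python3 - <<'E'
from bench import env,eyes,monitor
from pose import *
import cv2
q=np.array(monitor.sense()["joints"]); q[5]-=np.pi
env.set_joints(q); s=monitor.sense(); r=R.from_quat(s["ee_rot"]).as_matrix()
print(s["clock"],s["position"].round(4),r.round(3).tolist(),s["finger_gap"],s["contact_force"].round(1))
f=[eyes.grab_frame(n) for n in("scene","side")]
cv2.imwrite('pics/both3.png',np.hstack([cv2.resize(x["frame"][:,:,::-1],(400,300)) for x in f]))
E
```

```text
13.4 [0.6216 0.2477 0.2673] [[0.001, 0.063, 0.998], [-0.0, -0.998, 0.063], [1.0, -0.0, -0.001]] 0.6565508463944553 [ 0.6  0.8 -0.8]
```

View pics/both3.png

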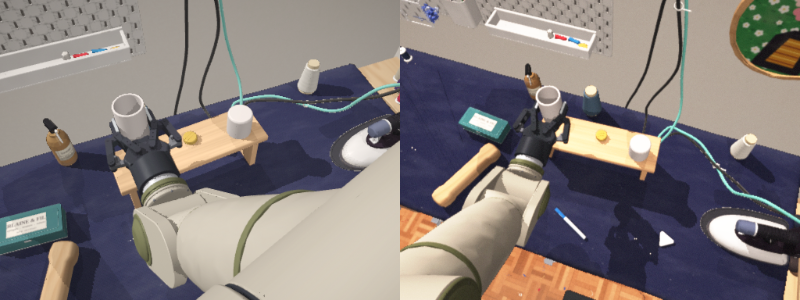

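The cup is now mouth-up in the fingers, with the open rim at (128,103) in the scene half. I'll lower it with a force guard.

```bash
python3 - <<'E'
from bench import env,monitor
from pose import *
def st(t):
    s=monitor.sense(); print(t,round(s["clock"],2),s["position"].round(4),s["contact_force"].round(1),round(s["finger_gap"],3),round(s["gripper_force"],1))
env.movel(tcp(0,.178),.07); st("near")
print(env.movel(tcp(0,.164),.012,guard=4)); st("down")
E
```

```text
near 14.93 [0.6217 0.2478 0.1786] [-0.5  0.8 -2. ] 0.658 63.2
True
down 15.74 [0.6217 0.2479 0.1682] [-0.1 -0.7  3.5] 0.655 63.1
```

Contact came at z = 0.168 m, as expected. Release, retreat and look.

```bash
python3 - <<'E'
from bench import env,eyes,monitor
from pose import *
import cv2
env.release(); env.hold(.3)
p=monitor.sense()["position"]
print(env.movel(p-.13*Z,.07,guard=6)); s=monitor.sense(); print(s["clock"],s["position"].round(3),s["contact_force"].round(1),s["finger_gap"])
f=[eyes.grab_frame(n) for n in("scene","side")]
cv2.imwrite('pics/both4.png',np.hstack([cv2.resize(x["frame"][:,:,::-1],(400,300)) for x in f]))
E
```

```text
False
18.4583 [0.492 0.24  0.167] [ 0.2 -0.  -0.1] 1.0006469684572965
```

View pics/both4.png

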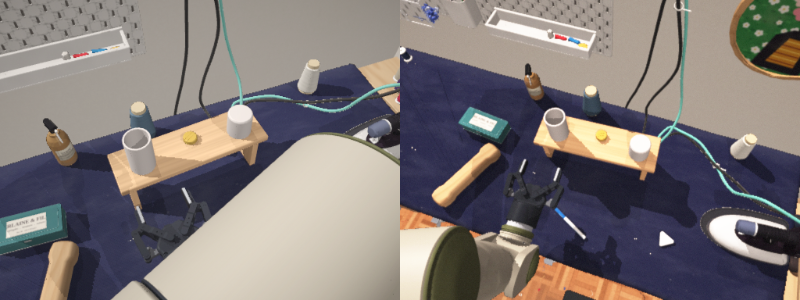

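The tall cup stands mouth-up on the riser, at (138,152) in the scene half. The gripper is clear of it, and the short cup at (240,122) has not moved.

```bash
python3 -c "
from bench import job
print(job.hand_in())"
```

```text
the job is handed in; nothing more can be done
None
```

I turned the taller cup over and set it down; it now stands mouth-up on the riser, released, with the shorter cup left as it was, and I handed the job in at about 18.5 s (the hand-in call returned no verdict).

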